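# Change the seasonings over to the clean rack

### The job

The steel drip tray with its white dishes is due for the wash. Move the four seasonings, one after another, over to the clean beech rack, each standing upright, fully home in a well of its own, and in the same order from left to right as they stand on the tray now, so that the cook finds each one without looking. Never let one tip over: the tin is open. Leave the dishes and the tray where they are.

Things in the scene. Friction and masses are not known exactly. Their poses are not given: they have to be found in the camera images.
- spice_centre (a point): round spice jar with a green label and a black cap, 45 mm diameter, 105 mm high, 0.11 kg, loose, upright. Point: on its axis, half-way up (52 mm above its foot); z is its upright axis. Grip it 25 to 30 mm below its top, so that the cap stays clear of the hand.
- salt_centre (a point): round glass salt shaker with a grey domed top, 44 mm diameter, 90 mm high (straight up to about 70 mm), 0.10 kg, loose, upright. Point: on its axis, half-way up (45 mm above its foot); z is its upright axis.
- dredger_centre (a point): round steel dredger (large shaker) with a domed lid with small holes, 66 mm diameter at the lid, 64 mm below it (straight from 3 to 60 mm above its foot), 92 mm high, 0.18 kg, loose, upright. Point: on its axis, half-way up (46 mm above its foot); z is its upright axis.
- cheese_centre (a point): low round open tin with white contents, plain metal, 66 mm diameter, 52 mm high, 0.12 kg, loose, upright. Point: on its axis, half-way up (26 mm above its foot); z is its upright axis. Grip it in its upper half: at the rack the fingertips must stay above the rack's top face, 24 mm above the table.
- drip_tray: old rack: flat steel tray, 100 mm (its x) by 350 mm (its y), 12 mm high at the rim, fixed on the table; the four drip dishes stand in it in a row along its y at y = +129, +43, -43 and -129 mm. Origin: centre of its underside, on the table. +y is the left end seen from the robot.
- beech_rack: clean rack: light wooden bar, 100 (its x) by 348 (its y) by 24 mm high, fixed; along its y four equal stepped round wells at x = 0, y = +129, +43, -43, -129 mm (+y: left end). A well is 80 mm wide down to a ledge 15 mm above the table, then 59 mm wide to its floor at 8 mm: jar and shaker go down to the floor, dredger and tin stand on the ledge. Origin: centre of its underside, on the table.
- spice_dish: shallow round white drip dish, 83 mm across, 9 mm high, fixed on the drip tray; the spice jar stands in it at the start, on its 3 mm thick floor. Origin: centre of its underside, 3 mm above the table.
- salt_dish: shallow round white drip dish, 83 mm across, 9 mm high, fixed on the drip tray; the salt shaker stands in it at the start, on its 3 mm thick floor. Origin: centre of its underside, 3 mm above the table.
- dredger_dish: shallow round white drip dish, 83 mm across, 9 mm high, fixed on the drip tray; the steel dredger stands in it at the start, on its 3 mm thick floor. Origin: centre of its underside, 3 mm above the table.
- cheese_dish: shallow round white drip dish, 83 mm across, 9 mm high, fixed on the drip tray; the tin stands in it at the start, on its 3 mm thick floor. Origin: centre of its underside, 3 mm above the table.

How it is judged:
At the end, for the whole second after the job is handed in: Each stands upright (0.1 rad), released and at rest, in the well with the same place from left to right as its dish on the tray: axis within 12 mm of the well's centre along and across the rack, foot within 4 mm of its seat (jar and shaker on the floor, dredger and tin on the ledge) (((y of spice_dish in the frame of drip_tray between 0.109 and 0.149 m and y of spice_centre in the frame of beech_rack between 0.117 and 0.141 m) or (y of spice_dish in the frame of drip_tray between 0.023 and 0.063 m and y of spice_centre in the frame of beech_rack between 0.031 and 0.055 m) or (y of spice_dish in the frame of drip_tray between -0.063 and -0.023 m and y of spice_centre in the frame of beech_rack between -0.055 and -0.031 m) or (y of spice_dish in the frame of drip_tray between -0.149 and -0.109 m and y of spice_centre in the frame of beech_rack between -0.141 and -0.117 m)) and x of spice_centre in the frame of beech_rack between -0.012 and 0.012 m and z of spice_centre in the frame of beech_rack between 0.0565 and 0.0645 m and angle between each of spice_centre, salt_centre, dredger_centre, cheese_centre's own z axis and vertical below 0.1 rad and linear speed of each of spice_jar, salt_shaker, steel_dredger, cheese_tin below 0.02 m/s and angular speed of each of spice_jar, salt_shaker, steel_dredger, cheese_tin below 0.2 rad/s and ((y of salt_dish in the frame of drip_tray between 0.109 and 0.149 m and y of salt_centre in the frame of beech_rack between 0.117 and 0.141 m) or (y of salt_dish in the frame of drip_tray between 0.023 and 0.063 m and y of salt_centre in the frame of beech_rack between 0.031 and 0.055 m) or (y of salt_dish in the frame of drip_tray between -0.063 and -0.023 m and y of salt_centre in the frame of beech_rack between -0.055 and -0.031 m) or (y of salt_dish in the frame of drip_tray between -0.149 and -0.109 m and y of salt_centre in the frame of beech_rack between -0.141 and -0.117 m)) and x of salt_centre in the frame of beech_rack between -0.012 and 0.012 m and z of salt_centre in the frame of beech_rack between 0.049 and 0.057 m and ((y of dredger_dish in the frame of drip_tray between 0.109 and 0.149 m and y of dredger_centre in the frame of beech_rack between 0.117 and 0.141 m) or (y of dredger_dish in the frame of drip_tray between 0.023 and 0.063 m and y of dredger_centre in the frame of beech_rack between 0.031 and 0.055 m) or (y of dredger_dish in the frame of drip_tray between -0.063 and -0.023 m and y of dredger_centre in the frame of beech_rack between -0.055 and -0.031 m) or (y of dredger_dish in the frame of drip_tray between -0.149 and -0.109 m and y of dredger_centre in the frame of beech_rack between -0.141 and -0.117 m)) and x of dredger_centre in the frame of beech_rack between -0.012 and 0.012 m and z of dredger_centre in the frame of beech_rack between 0.057 and 0.065 m and ((y of cheese_dish in the frame of drip_tray between 0.109 and 0.149 m and y of cheese_centre in the frame of beech_rack between 0.117 and 0.141 m) or (y of cheese_dish in the frame of drip_tray between 0.023 and 0.063 m and y of cheese_centre in the frame of beech_rack between 0.031 and 0.055 m) or (y of cheese_dish in the frame of drip_tray between -0.063 and -0.023 m and y of cheese_centre in the frame of beech_rack between -0.055 and -0.031 m) or (y of cheese_dish in the frame of drip_tray between -0.149 and -0.109 m and y of cheese_centre in the frame of beech_rack between -0.141 and -0.117 m)) and x of cheese_centre in the frame of beech_rack between -0.012 and 0.012 m and z of cheese_centre in the frame of beech_rack between 0.037 and 0.045 m); the robot touches nothing.
It fails at once if one of the seasonings is tipped by more than 0.6 rad (angle between any of spice_centre, salt_centre, dredger_centre, cheese_centre's own z axis and vertical above 0.6 rad).
It also fails if it takes over 102 s, if anything falls off the work surface, if the arm or the gripper's body presses on something with over 40 N, if the wrist force passes 120 N, or if a joint passes its speed limit or range.

### The arm

A 6-joint arm with a two-finger parallel gripper is mounted at the origin on a cart in front of the work surface, level with it; the furniture and walls round the work are solid. World frame = base frame: x ahead of the robot, y to its left, z up, the work surface at z = 0. Lengths are in m, angles in rad, forces in N, time in s.
With the tool pointing down it reaches from about 0.35 to 0.8 m from the base axis. Payload 7.3 kg.
Tool frame: the origin (TCP) lies between the finger pads; the fingertips stand 25 mm ahead of it and the grasp point (between the pads) lies 6 mm ahead of it (r.tip_extent is the distance from the TCP to the fingertips, in m); z points along the fingers, y is the line along which they close (so a half turn about z gives the same grasp; the last joint's range is limited). The gripper opens to 85 mm and grips with 20 to 120 N. Pads are 22 mm wide; open, the fingers measure 114 mm over their backs; the gripper's body (76 mm by 85 mm) begins 54 mm behind the grasp point. The pads swing forward as they close: fully open they stand 13 mm farther back than shut.
Start: joints at [1.108, 0.342, 1.524, -0, 1.275, -0.146], TCP at [0.164, 0.499, 0.256] pointing down, gripper open.
Joint ranges: [-2.53, 2.53], [-0.77, 2.02], [0.04, 2.7], [-1, 4.14], [0.28, 2.66], [-3.11, 3.11]. Speed limits (rad/s): [2.57, 2.57, 3.14, 3.14, 3.14, 3.14].

### API

Orientations are given as a unit quaternion [x, y, z, w].
In Python, from workcell import r, command_gripper, optics gives the robot as it stands. The module is installed in compiled form; this text tells all that it offers. Calls block until the motion is done:
- r.reach(position, orientation): joint-space move of the TCP to a pose.
- r.move_straight(position, orientation=None, speed=0.15, max_force=None): straight line of the TCP; orientation=None keeps the orientation; speed is the mean speed in m/s. With max_force (N) it stops when the force on the tool has changed by that much, and returns True; else False.
- r.movej(angles): joint-space move.
- command_gripper(opening, force=None): finger opening in m; force is the grip in N (None keeps the last); returns when the fingers have stopped.
- r.hold(seconds).
- r.solve_ik(position, orientation): joint angles nearest the present ones, or None.
- r.read_state(): the state.
- optics.get_image(name): name is "side" or "top"; returns (picture, depth): 480x640x3 uint8, red, green, blue; 480x640 float32, m along the optical axis (not along the pixel's ray), 0 where there is no reading.
- optics.camera_model(name): a dict with "K" (3x3 intrinsics, pixels), "R" (3x3) and "t" (3): a world point X has camera coordinates R X + t. Camera axes: x right, y down, z forward; pixel columns grow to the right and rows downward; lengths in m; the calibration is good to about 2 mm. A picture is of the moment at which its call begins. camera_model takes no time and is no camera call.
A pose or a line that the arm cannot do raises r.PlanningError and nothing moves.
- r.finish_job(): hands the job in; it is judged then, once.
The state is a dict: "time_s": time; "joint_positions": joint angles; "dq": joint speeds; "tau": joint torques, N m; "eef_pos": TCP position; "eef_rot": TCP orientation; "contact_force": force on the tool from outside, world axes, zero at the start; "torque": the same for the moment, N m; "grip_width": finger opening in m; "grip_force": force on a finger pad.
Only numpy, scipy, OpenCV 4.12 (cv2) and the standard library are available. Lean on these libraries where they do the work, as an engineer would, in place of code of your own. Each camera call takes 0.05 s, during which the arm holds its last target. There are 200 camera calls.

## Working session

There is one attempt and no reset: what is moved stays moved. The work goes in short steps, each a Python script; the robot and the scene stay as the last script left them, time stands still between calls to the robot, and variables do not carry over. Pictures are saved under pics/ and viewed, at most 14 in all, crops included, and the job is handed in when it is done.

```bash
mkdir -p pics
python3 - <<'E'
from workcell import r, optics
import cv2,numpy as np
for n in("top","side"):
    im,d=optics.get_image(n); cv2.imwrite(f"pics/{n}0.png",im[:,:,::-1]); np.savez(f"{n}0.npz",im=im,d=d,**optics.camera_model(n))
    m=optics.camera_model(n); print(n,m["K"].tolist(),(-m["R"].T@m["t"]).round(3),m["R"].round(3).tolist())
s=r.read_state();print(s["time_s"],s["eef_rot"],s["eef_pos"],r.tip_extent)
E
```

```text
top [[550.1849964507053, 0.0, 313.36041011574537], [0.0, 550.1849964507053, 248.687949896155], [0.0, 0.0, 1.0]] [0.334 0.021 1.43 ] [[-0.009, -1.0, -0.015], [-0.992, 0.011, -0.128], [0.128, 0.014, -0.992]]
side [[546.5752361547413, 0.0, 314.4872288328844], [0.0, 546.5752361547413, 242.96338673490396], [0.0, 0.0, 1.0]] [ 0.075 -0.74   0.761] [[0.878, -0.479, -0.019], [-0.305, -0.528, -0.793], [0.37, 0.701, -0.609]]
0.1 [ 1.57738409e-01  9.87480694e-01 -6.53755044e-04 -2.12290499e-04] [0.16338763 0.49860467 0.25569513] 0.025
```

View pics/top0.png

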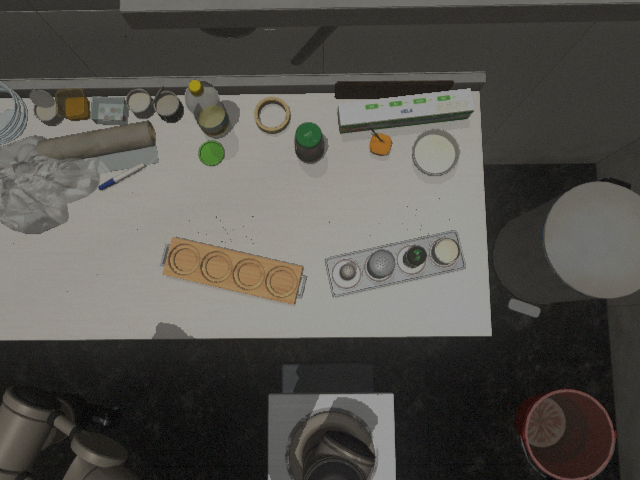

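View pics/side0.png

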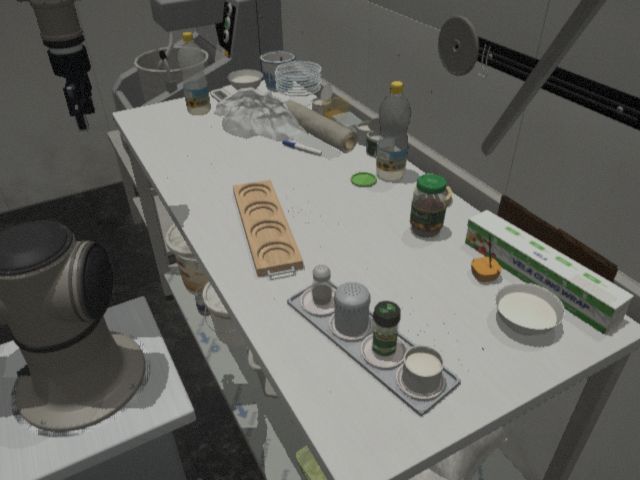

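Top view: the tray is at about (395,263), with salt (348,270), dredger (381,264), spice (415,256) and tin (446,250) from left to right. The rack is at about (233,270). The side view confirms the order.

```bash
cat > h.py <<'E'
import numpy as np,cv2
from scipy.optimize import least_squares
from workcell import r, command_gripper, optics
def cloud(n,im=None,d=None):
    if im is None: im,d=optics.get_image(n)
    m=optics.camera_model(n); v,u=np.mgrid[:480,:640]
    P=np.stack([(u-m["K"][0,2])/m["K"][0,0]*d,(v-m["K"][1,2])/m["K"][1,1]*d,d],-1)
    W=(P-m["t"])@m["R"]; W[d==0]=np.nan
    return im,W
def circ(p,c0,rad):
    f=lambda c:np.clip(np.hypot(*(p-c).T),0,None)-rad
    s=least_squares(f,c0,loss="soft_l1",f_scale=.002); return s.x,np.median(abs(s.fun))
E
python3 - <<'E'
from h import *
C={n:cloud(n,*[np.load(n+"0.npz")[k] for k in("im","d")]) for n in("top","side")}
im,W=C["top"]; S=C["side"][1]
H=dict(salt=((348,270),.022,.090,70),dredger=((381,264),.032,.092,60),spice=((415,256),.0225,.105,75),cheese=((446,250),.033,.052,48))
for k,((u,v),rad,h,st) in H.items():
    blk=W[v-14:v+15,u-14:u+15].reshape(-1,3); top=np.nanpercentile(blk[:,2],97)
    q=blk[blk[:,2]>top-.02]; c=np.median(q[:,:2],0)
    for nm,X in (("top",W),("side",S)):
        p=X.reshape(-1,3); p=p[(p[:,2]>.022)&(p[:,2]<.006+st/1000)&(np.hypot(p[:,0]-c[0],p[:,1]-c[1])<rad+.012)]
        z=p[:,:2]; 
        print(k,nm,"seed",c.round(4),"ztop",top.round(4),len(z),*(circ(z[np.hypot(*(z-c).T)>rad*.6],c,rad) if len(z)>8 else ()))
for n in C:
    im,X=C[n]; hsv=cv2.cvtColor(im,cv2.COLOR_RGB2HSV)
    m=(hsv[...,0]>8)&(hsv[...,0]<22)&(hsv[...,1]>80)&(X[...,2]>.004)&(X[...,2]<.04)&(X[...,0]<.62)&(X[...,0]>.3)&(X[...,1]>-.05)&(X[...,1]<.55)
    t=m&(X[...,2]>.018)
    p=X[t]; print(n,"rack",t.sum(),m.sum(),"z",np.percentile(p[:,2],[5,50,95]).round(4))
    rc=cv2.minAreaRect((p[:,:2]*1000).astype(np.float32));print(rc)
    # mask silhouettes projected to z=24mm
    if n=="top":
        nl,lab,st,_=cv2.connectedComponentsWithStats(m.astype(np.uint8)); b=lab==1+st[1:,4].argmax()
        M=optics.camera_model(n); v,u=np.nonzero(b); ray=np.c_[u,v,np.ones(len(u))]@np.linalg.inv(M["K"]).T@M["R"]; o=-M["R"].T@M["t"]
        q=o+ray*((.024-o[2])/ray[:,2])[:,None]; print("sil",cv2.minAreaRect((q[:,:2]*1000).astype(np.float32)), (q[:,:2]).mean(0))
E
```

```text
salt top seed [ 0.4537 -0.0441] ztop 0.0953 77 [ 0.45695566 -0.04582604] 0.0016223963226468345
salt side seed [ 0.4537 -0.0441] ztop 0.0953 447 [ 0.45582481 -0.04111635] 0.0016313042668655124
dredger top seed [ 0.47   -0.1264] ztop 0.0997 38 [ 0.47159011 -0.12788302] 0.00013780599566923582
dredger side seed [ 0.47   -0.1264] ztop 0.0997 571 [ 0.47205576 -0.12662217] 0.0007031713029770834
spice top seed [ 0.4868 -0.2099] ztop 0.1139 85 [ 0.48837394 -0.21086938] 0.0005002688004836116
spice side seed [ 0.4868 -0.2099] ztop 0.1139 607 [ 0.48839806 -0.2112735 ] 0.0006955889041478439
cheese top seed [ 0.5062 -0.2964] ztop 0.0599 514 [ 0.50599211 -0.29633287] 0.005999606708844297
cheese side seed [ 0.5062 -0.2964] ztop 0.0599 1266 [ 0.5063883  -0.29577326] 0.0017663954842960586
top rack 2383 5048 z [0.0187 0.0235 0.0285]
((463.6812438964844, 249.9489288330078), (348.6551208496094, 100.23832702636719), 76.42008209228516)
sil ((463.4288024902344, 249.69497680664062), (348.61370849609375, 100.13673400878906), 76.45852661132812) [0.46309195 0.2494562 ]
side rack 1727 3584 z [0.0194 0.0237 0.0265]
((462.2540283203125, 247.88922119140625), (351.81890869140625, 98.11566162109375), 76.5113754272461)
```

Run:
```python
import cv2
a=cv2.imread("pics/top0.png")[220:310,150:480]; cv2.imwrite("pics/crop1.png",cv2.resize(a,(800,218),interpolation=cv2.INTER_CUBIC))
```

```text
(no output)
```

View pics/crop1.png

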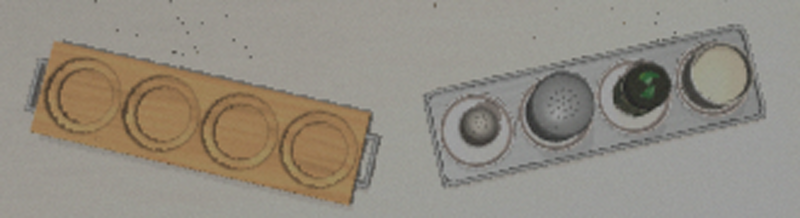

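Rack: centre (0.463, 0.249), measured 348.6 × 100.1 mm, with +y along (0.234, 0.972). The fitted object spacing is about 86 mm, which is consistent. Salt first.

```bash
cat >> h.py <<'E'
from scipy.spatial.transform import Rotation as R
# xy on tray, TCP height above foot, well y, seat z
OBJ=dict(salt=((.456,-.043),.055,.129,.008),dredger=((.472,-.127),.049,.043,.015),
 spice=((.4884,-.2112),.079,-.043,.008),cheese=((.5063,-.296),.038,-.129,.015))
RC=np.array([.463,.249]); RY=np.array([.234,.9722])
def q(phi):
    y=np.array([np.cos(phi),np.sin(phi),0]); z=np.array([0,0,-1.])
    return R.from_matrix(np.c_[np.cross(y,z),y,z]).as_quat()
QT,QR=q(np.radians(11.2)),q(np.radians(-13.54))
def best(p,Q):
    return Q
def st(tag):
    s=r.read_state(); print(tag,round(s["time_s"],1),"p",np.round(s["eef_pos"],4),"F",np.round(s["contact_force"],1),"w",round(s["grip_width"],4),"gf",round(s["grip_force"],1),"q6",round(s["joint_positions"][5],2))
def pick(k,force=30):
    xy,h,_,_=OBJ[k]; z=.006+h
    r.reach([*xy,z+.11],QT); st("above")
    command_gripper(.085); hit=r.move_straight([*xy,z],speed=.12,max_force=12)
    if hit: st("HIT down"); raise SystemExit
    command_gripper(.01,force); st("gripped")
    r.move_straight([*xy,.14+h],speed=.15); st("lifted")
def place(k):
    _,h,wy,seat=OBJ[k]; xy=RC+RY*wy
    r.move_straight([*xy,.14+h],QR,speed=.25)
    z=seat+h
    a=r.move_straight([*xy,z+.012],speed=.12,max_force=12); 
    b=r.move_straight([*xy,z-.003],speed=.03,max_force=5); st(f"down {a} {b} dz={r.read_state()['eef_pos'][2]-z:.4f}")
    return a
def release(k):
    _,h,wy,seat=OBJ[k]; xy=RC+RY*wy
    command_gripper(.085); r.move_straight([*xy,.15+h],speed=.2); st("released")
E
python3 - <<'E'
from h import *
for k,(xy,h,wy,s) in OBJ.items():
    print(k,np.round(r.solve_ik([*xy,.006+h],QT),2),np.round(r.solve_ik([*(RC+RY*wy),s+h],QR),2),RC+RY*wy)
pick("salt")
E
```

```text
salt [-0.26  0.49  1.94 -0.    0.71 -0.46] [ 0.53  0.71  1.47 -0.    0.96  0.76] [0.493186  0.3744138]
dredger [-0.42  0.54  1.86 -0.    0.74 -0.62] [ 0.41  0.62  1.67 -0.    0.86  0.65] [0.473062  0.2908046]
spice [-0.55  0.55  1.72 -0.    0.87 -0.75] [ 0.28  0.5   1.81 -0.    0.83  0.51] [0.452938  0.2071954]
cheese [-0.66  0.69  1.58 -0.    0.87 -0.86] [ 0.11  0.5   1.97 -0.    0.67  0.34] [0.432814  0.1235862]
above 2.3 p [ 0.4561 -0.0424  0.1711] F [0.4 0.6 0.1] w 0.0855 gf 0.0 q6 -0.46
gripped 4.1 p [ 0.4561 -0.043   0.0617] F [-1.7  0.3  6.2] w 0.0393 gf 29.6 q6 -0.46
lifted 5.2 p [ 0.4555 -0.0429  0.1942] F [-0.5  1.1 -1.4] w 0.0393 gf 30.2 q6 -0.46
```

Run:
```python
from h import *
im,d=optics.get_image("side"); a=im[150:400,200:480]; cv2.imwrite("pics/s1.png",cv2.resize(a,(672,600),interpolation=cv2.INTER_CUBIC)[:,:,::-1])
```

```text
(no output)
```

View pics/s1.png

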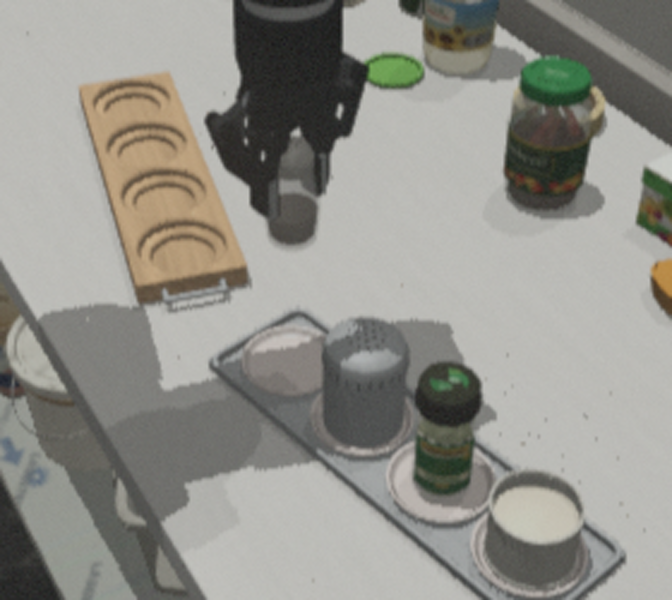

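The shaker is held upright at crop (293,205), well clear. Placing it now.

Run:
```python
from h import *
print(place("salt"))
```

```text
down False True dz=0.0008 8.6 p [0.4934 0.3745 0.0638] F [-0.9 -0.2  5.5] w 0.0396 gf 31.0 q6 0.76
False
```

Contact came at the expected seat height (+0.8 mm), so the shaker is home. Releasing it and picking the dredger.

Run:
```python
from h import *
release("salt"); pick("dredger")
```

```text
released 10.0 p [0.4926 0.3741 0.2037] F [ 0.6 -0.4  0.5] w 0.0851 gf 0.0 q6 0.76
above 11.8 p [ 0.4723 -0.1265  0.165 ] F [-0.7 -0.5  0.8] w 0.085 gf 0.0 q6 -0.61
gripped 13.4 p [ 0.4723 -0.1272  0.056 ] F [-1.5  0.4  5.4] w 0.0649 gf 31.7 q6 -0.62
lifted 14.4 p [ 0.4715 -0.1268  0.1881] F [-0.2 -0.1 -2.8] w 0.0641 gf 33.5 q6 -0.62
```

Run:
```python
from h import *
print(place("dredger"))
im,d=optics.get_image("side"); a=im[120:320,180:404]; cv2.imwrite("pics/s2.png",cv2.resize(a,(672,600),interpolation=cv2.INTER_CUBIC)[:,:,::-1])
```

```text
down False True dz=0.0003 17.8 p [0.4734 0.2914 0.0643] F [-0.5  1.   4.1] w 0.0644 gf 33.6 q6 0.65
False
```

View pics/s2.png

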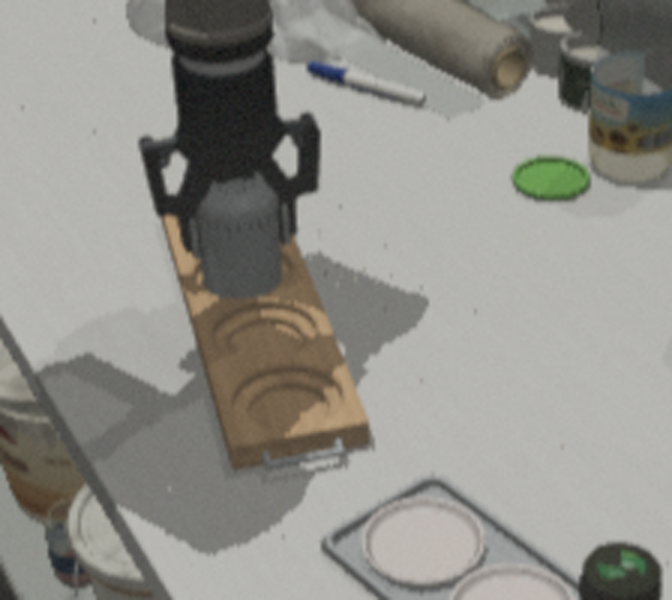

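The dredger is upright in the second well at crop (240,270). Continuing with the spice jar.

Run:
```python
from h import *
release("dredger"); pick("spice")
im,d=optics.get_image("side"); a=im[120:400,180:494]; cv2.imwrite("pics/s3.png",cv2.resize(a,(672,600),interpolation=cv2.INTER_CUBIC)[:,:,::-1])
```

```text
released 19.0 p [0.4725 0.2905 0.1979] F [-0.2 -0.  -0. ] w 0.085 gf 0.0 q6 0.65
above 20.8 p [ 0.4886 -0.2105  0.1948] F [-0.1  0.4  0.1] w 0.0851 gf 0.0 q6 -0.75
gripped 22.6 p [ 0.4886 -0.2113  0.0856] F [-1.9 -0.3  5. ] w 0.044 gf 30.3 q6 -0.75
lifted 23.6 p [ 0.4879 -0.2109  0.2179] F [ 0.4 -0.4 -1.4] w 0.0443 gf 30.8 q6 -0.75
```

View pics/s3.png

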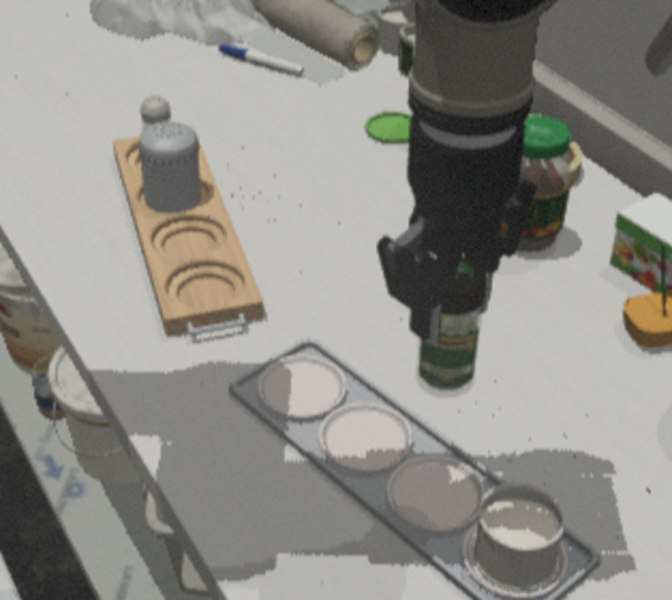

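The jar hangs upright at crop (450,345). Salt and dredger stand in the first two wells, at (155,115) and (170,165).

Run:
```python
from h import *
if place("spice"): raise SystemExit("early contact")
dz=r.read_state()['eef_pos'][2]-.087
if dz>.003: raise SystemExit("high")
release("spice"); pick("cheese")
im,d=optics.get_image("side"); a=im[120:400,180:494]; cv2.imwrite("pics/s4.png",cv2.resize(a,(672,600),interpolation=cv2.INTER_CUBIC)[:,:,::-1])
```

```text
down False True dz=0.0004 27.1 p [0.4528 0.2073 0.0874] F [-1.1  0.9  4.5] w 0.0447 gf 30.9 q6 0.51
released 28.4 p [0.4523 0.207  0.228 ] F [-0.4  0.1  0.1] w 0.085 gf 0.0 q6 0.51
above 30.3 p [ 0.5066 -0.2952  0.154 ] F [ 0.8  0.2 -0. ] w 0.0851 gf 0.0 q6 -0.85
gripped 31.9 p [ 0.5066 -0.2963  0.0451] F [-2.1  0.8  6.4] w 0.0649 gf 33.5 q6 -0.86
lifted 32.9 p [ 0.5058 -0.2956  0.1769] F [-0.7  0.1 -2. ] w 0.0648 gf 33.3 q6 -0.86
```

View pics/s4.png

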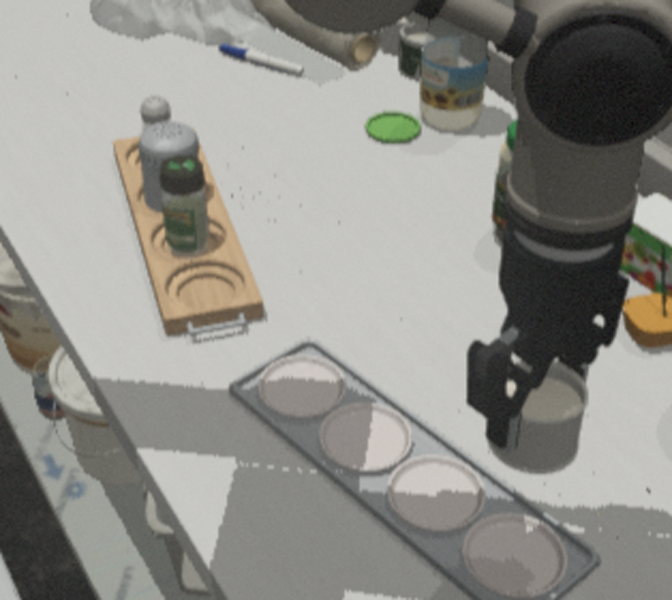

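The tin is held level at crop (540,415), and the jar is in the third well at (185,210).

Run:
```python
from h import *
if place("cheese"): raise SystemExit("early contact")
if r.read_state()['eef_pos'][2]-.053>.003: raise SystemExit("high")
release("cheese")
r.reach([.45,-.1,.3],QT); st("clear")
C={n:cloud(n) for n in("top","side")}
for k,rad,z0,z1 in(("salt",.022,.03,.07),("dredger",.032,.03,.07),("spice",.0225,.03,.08),("cheese",.033,.03,.062)):
    c0=RC+RY*OBJ[k][2]
    for n in C:
        p=C[n][1].reshape(-1,3); p=p[np.hypot(*(p[:,:2]-c0).T)<.047]; t=np.nanpercentile(p[:,2],98)
        p=p[(p[:,2]>z0)&(p[:,2]<z1),:2]; p=p[np.hypot(*(p-c0).T)>rad*.5]
        if len(p)>10:
            e=circ(p,c0,rad)[0]-c0; print(k,n,len(p),"top z",t.round(4),"err along/across",(e@RY).round(4),(e@[RY[1],-RY[0]]).round(4))
a=C["side"][0][120:320,180:404]; b=C["top"][0][220:320,140:340]
cv2.imwrite("pics/s5.png",np.hstack([cv2.resize(a,(400,357)),cv2.resize(b,(400,200))[:0] if 0 else cv2.copyMakeBorder(cv2.resize(b,(400,200)),0,157,0,0,0)])[:,:,::-1])
```

```text
down False True dz=0.0008 36.3 p [0.4332 0.1238 0.0538] F [-0.6  0.6  6.4] w 0.0646 gf 34.0 q6 0.34
released 37.5 p [0.4322 0.1235 0.1872] F [-0.2  0.1 -0.7] w 0.0851 gf 0.0 q6 0.34
clear 38.5 p [ 0.4497 -0.0993  0.2988] F [ 0.3  0.6 -0.1] w 0.0854 gf 0.0 q6 -0.58
salt top 110 top z 0.0979 err along/across 0.0024 0.0003
salt side 11 top z 0.0975 err along/across 0.0024 0.0046
dredger top 75 top z 0.1086 err along/across 0.0007 -0.0006
dredger side 122 top z 0.1065 err along/across 0.0011 0.0002
spice top 58 top z 0.1169 err along/across -0.0005 -0.0012
spice side 309 top z 0.1141 err along/across 0.0006 -0.0009
cheese top 341 top z 0.0694 err along/across -0.0013 0.0022
cheese side 575 top z 0.067 err along/across 0.0016 0.0001
```

View pics/s5.png

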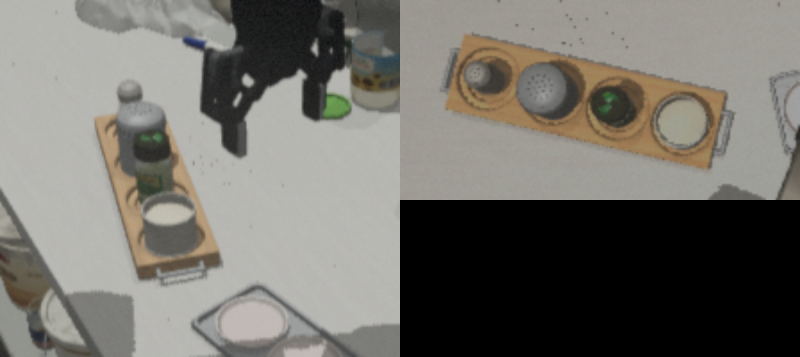

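All four stand upright in the right order: salt (478,75), dredger (547,90), spice (612,105), tin (682,122). Their top heights match the seats and they are centred within 5 mm.

```bash
python3 -c "
from workcell import r
r.hold(.3); print(r.finish_job())"
```

```text
the job is handed in; nothing more can be done
None
```

Job handed in: salt, dredger, spice and tin stand upright in the beech rack wells, in their tray order from left to right, after about 39 s of robot time; I measured them within 5 mm of the well centres, and no verdict came back.

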